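Run the coffee grinder: drawer home, catch off, hold the lever

TASK

Start the coffee grinder on the worktop: first push its open grounds drawer fully home until it seats, then flip the red safety catch outward all the way, clear of the lever it guards, and then pull the lever's grip bar forward and down to its stop. The lever springs back when let go, so finish while still holding it down with the fingers. Leave the mug, the jar and the tin standing where they are.

Things in the scene. Friction and masses are not known exactly. Their poses are not given: they have to be found in the camera images.
- grinder: fixed grey coffee grinder; origin: centre of its underside, -x its front, +y its left (seen from the robot). In mm: case x -65 to 90, y -90 to 90, 80 high; ledge for the catch x -65 to 10, y -130 to -90, 80 high; round motor body, radius 50 about x 40, y 0, to z 138, hopper with lid on it to z 169. Carries the drawer, lever and catch.
- drawer (a joint): grounds drawer low in the grinder's front, slides along its x: m open, 0 = fully home, 0.06 = stop. Slides with about 1 N of friction; a spring detent (about 5 to 8 N, at 0.012 to 0.006 m) must be overcome, then it stays seated at 0 (seated: under 0.003).
- drawer_pull (a point): middle of the front edge of the drawer's steel pull, a ledge 60 mm wide (along y), 12 mm thick, sticking out 16 mm from the black drawer front (156 wide, z 8 to 72 mm); 44 mm above the worktop. It moves with the drawer.
- catch (a joint): red safety catch on an axle along the grinder's x: rad, about 0 = on (tab upright, nose in front of the lever's right arm, blocking it), growing as the tab tips outward to the grinder's right (-y); 1.25 = its stop, fully off; lever free beyond about 0.4. Stays where left; friction about 0.09 N m.
- catch_tab (a point): top end of the catch's red thumb tab, a flat bar 22 mm wide (x), 8 mm thick (y), 86 mm long from the axle to this point; moves with the catch. About 66 mm of free room between the tab's inner face and the lever's right arm; the ledge under it is 80 mm high.
- catch_hinge (a point): point on the catch's axle below the tab, at grinder x -52, y -120 mm, 92 mm above the worktop; fixed. The catch's nose is a 10 mm rod on the same axle, 41 mm behind the tab (+x), 104 mm long, pointing inward and up, 53 degrees from vertical when on.
- lever (a joint): spring lever, hinged on an axle along the grinder's y: rad, 0 = at rest (leaning 0.175 rad forward of upright), growing as the bar is pulled forward (-x) and down; 0.80 = its stop. A spring drives it back to 0: about 2 N at the bar at rest, 7 N at the stop. With the catch on it is blocked after about 0.1.
- lever_bar (a point): middle of the lever's black round grip bar, 16 mm in diameter, 72 mm long along the grinder's y, between two 10 mm steel arms at y +45 and -45 mm; 100 mm from the axle. At rest 208 mm above the worktop, at grinder x -7 mm; at the stop 166 mm, x -73 mm. Open space under the bar between the arms.
- lever_hinge (a point): middle of the lever's axle, 110 mm above the worktop, at grinder x +10 mm; fixed to the grinder.
- mug: white mug with printed leaves, 91 mm tall, 82 mm wide and 114 mm over the handle, standing on the grinder's left; origin on its underside, within 20 mm of its centre; leave alone.
- jar: small glass jar with a green lid, 74 mm wide, 84 mm tall, on the grinder's right; origin at the centre of its underside; leave alone.
- tin: low round food tin, 86 mm wide, 40 mm tall, to the left of the grinder, in front of the mug; origin at the centre of its underside; leave alone.

How it is judged:
On the way, in this order (a step that is already met when the one before it is completed fails the run):
1. the drawer is seated at its detent (value of joint drawer below 0.003 m and value of joint catch below 0.5 rad), for 0.2 s.
2. the catch is flipped off while the lever is still at rest (value of joint catch above 0.9 rad and value of joint lever below 0.2 rad), for 0.2 s.
3. the lever is pulled down (value of joint lever above 0.65 rad), for 0.2 s.
At the end, for the whole second after the job is handed in: The fingers hold the lever at or near its stop (joint over 0.65 rad, fingers pressing on it with more than 1.5 N), the catch is flipped off (over 0.9 rad) and the drawer is seated (under 3 mm) (value of joint lever above 0.65 rad and value of joint catch above 0.9 rad and value of joint drawer below 0.003 m and contact force between the fingers and grinder above 1.5 N); the arm keeps its last pose, push and grip.
It fails at once if the mug, the jar or the tin is moved more than 30 mm (distance of any of mug, jar, tin from where it was at the start of the episode above 0.03 m).
It fails at once if a bystander is tipped over (angle between any of mug, jar, tin's own z axis and vertical above 0.5 rad).
It also fails if it takes over 56 s, if anything falls off the work surface, if the arm or the gripper's body presses on something with over 40 N, if the wrist force passes 120 N, or if a joint passes its speed limit or range.

ROBOT

A 7-joint arm with a two-finger parallel gripper is mounted at the origin on a cart in front of the work surface, level with it; the furniture and walls round the work are solid. World frame = base frame: x ahead of the robot, y to its left, z up, the work surface at z = 0. Lengths are in m, angles in rad, forces in N, time in s.
With the tool pointing down it reaches from about 0.4 to 0.9 m from the base axis. Payload 5.6 kg.
Tool frame: the origin (TCP) lies midway between the tips of the shut fingers; the grasp point (between the pads) lies 19 mm behind it (r.grip_depth is the distance from the TCP to the grasp point, in m); z points along the fingers, y is the line along which they close (so a half turn about z gives the same grasp; the last joint's range is limited). The gripper opens to 92 mm and grips with 3 to 60 N. Pads are 20 mm wide; open, the fingers measure 128 mm over their backs; the gripper's body (75 mm by 189 mm) begins 69 mm behind the grasp point.
Start: joints at [-1.361, 0.468, -0.012, 1.603, 0.006, 1.071, -0.056], TCP at [0.163, 0.629, 0.215] pointing down, gripper open.
Joint ranges: [-2.53, 2.53], [-0.31, 2.02], [-1.57, 1.55], [0.28, 2.44], [-1.29, 4.43], [0.15, 1.84], [-2.92, 2.92]. Speed limits (rad/s): [2.57, 2.57, 3.14, 3.14, 3.14, 3.14, 3.14].

INTERFACE

Orientations are given as [roll, pitch, yaw] about the fixed x, y, z axes, in that order (R = Rz(yaw) Ry(pitch) Rx(roll)).
In Python, from bench import telemetry, grab_frame, calibration, r gives the robot as it stands.
- The arm moves only by the tool move_arm, never from a script. Its argument "increments" is text: rows parted by semicolons, each of 6 numbers parted by spaces: the shift along the tool's x, y, z in m, then the turn, a rotation vector about the tool's x, y, z in rad. In form: x y z wx wy wz; .... A call has 1 to 20 rows; each row shifts and turns the commanded pose from where the row before left it, along the tool's axes as they then stand; what a row does not reach is not made up. A row lasts 1/8 s, in which the tool goes at most 62.5 mm and 10.7 degrees, less where a joint would pass 70% of its speed; a pose out of reach is approached as far as the arm can. A call is refused whole if a number of a shift passes 0.0625 or a number of a turn 0.188, either way. A call with a gripper value outside its range is refused whole. "fingers" is the opening in per cent of the stroke, from 0 (shut) to 100 (fully open), set as the call begins (left out, the last holds). The fingers move at their own pace and stop on an object; "force" is the grip in N (left out, the last holds). Time passes only in rows, so rows that do not move let the fingers close. It gives the time, the measured TCP pose, the force, the opening and the grip force at its end, in the units of the state.
- telemetry.get_obs(): the state, without advancing time (a new reading comes with each control period).
- grab_frame(name): name is "side" or "top"; returns the picture (384x512x3 uint8, red, green, blue); there is no depth.
- calibration(name): a dict with "camera_matrix" (3x3 intrinsics, pixels), "extrinsics" (4x4, takes a point from camera to world coordinates). Camera axes: x right, y down, z forward; pixel columns grow to the right and rows downward; lengths in m; the calibration is good to about 2 mm. A picture is of the moment at which its call begins. calibration takes no time and is no camera call.
- r.finish_job(): hands the job in; it is judged then, once.
The state is a dict: "t": time; "qpos": joint angles; "dq": joint speeds; "tau": joint torques, N m; "tcp_pos": TCP position; "eef_rot": TCP orientation; "ft_force": force on the tool from outside, world axes, zero at the start; "wrist_torque": the same for the moment, N m; "finger_gap": opening from 0.0 (shut) to 1.0 (fully open); "grip_force": force on a finger pad.
Only numpy, scipy, OpenCV 4.12 (cv2) and the standard library are available. Lean on these libraries where they do the work, as an engineer would, in place of code of your own. Each camera call takes 0.05 s, during which the arm holds its last target. There are 200 camera calls.

## Working session

There is one attempt and no reset: what is moved stays moved. The work goes in short steps, Python scripts to look and compute and a tool call to move; the robot and the scene stay as the last step left them, time stands still between calls to the robot, and variables do not carry over. Pictures are saved under pics/ and viewed, at most 10 in all, crops included, and the job is handed in when it is done.

Besides the shell and the picture viewer there is one more tool, called after "Request:" by a JSON object that holds its "method" and its "body". move_arm: Moves the arm, as the interface text tells. Its arguments: {"type":"object","properties":{"increments":{"type":"string"},"fingers":{"type":"number"},"force":{"type":"number"}},"required":["increments"]}

```bash
mkdir -p pics; ls; python3 - <<'E'
from bench import telemetry, grab_frame, calibration, r
import cv2,numpy as np
for n in("side","top"):
    im=grab_frame(n); cv2.imwrite(f"pics/{n}0.png",im[:,:,::-1])
    c=calibration(n); print(n,np.round(c["camera_matrix"],1).tolist(),np.round(c["extrinsics"],3).tolist())
o=telemetry.get_obs(); print(o)
E
```

```text
pics
side [[462.1, 0.0, 254.2], [0.0, 462.1, 189.6], [0.0, 0.0, 1.0]] [[0.545, -0.726, 0.42, 0.09], [-0.838, -0.476, 0.265, -0.495], [0.008, -0.496, -0.868, 1.017], [0.0, 0.0, 0.0, 1.0]]
top [[395.6, 0.0, 259.3], [0.0, 395.6, 190.8], [0.0, 0.0, 1.0]] [[0.017, -0.999, 0.051, 0.466], [-0.999, -0.018, -0.029, -0.203], [0.03, -0.05, -0.998, 1.076], [0.0, 0.0, 0.0, 1.0]]
{'t': 0.1, 'qpos': array([-1.36100165,  0.46829004, -0.0115946 ,  1.60349136,  0.00597828,
        1.07138471, -0.05633074]), 'dq': array([ 0.00090472, -0.00170154, -0.00013597, -0.00234782, -0.00010616,
        0.00043165, -0.00106953]), 'tau': array([ 1.51357483e-03, -5.21650636e+01, -1.26100171e-02, -2.44369465e+01,
       -5.68705844e-02,  1.41120786e-02,  5.18493187e-05]), 'tcp_pos': array([0.16250994, 0.62884024, 0.21375161]), 'eef_rot': array([-3.14005679e+00,  9.70656873e-05,  2.88868489e+00]), 'ft_force': array([ 0.53316796,  0.0073218 , -0.69917478]), 'wrist_torque': array([ 0.04036542, -0.0094773 , -0.01815917]), 'grip_force': 0.0, 'finger_gap': 1.0004732568161574}
```

View pics/side0.png

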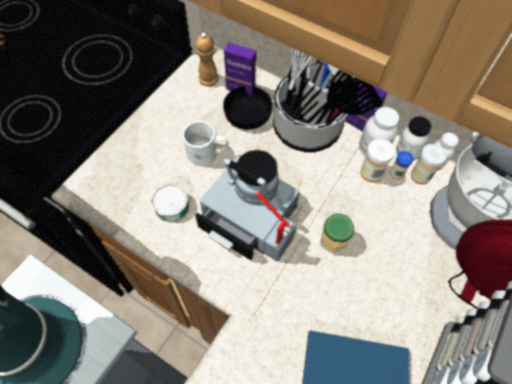

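View pics/top0.png

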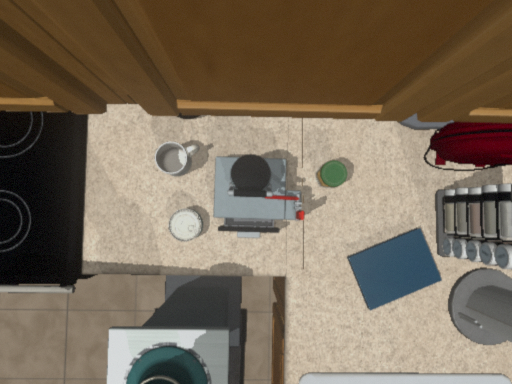

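The side view shows the grinder at about (250,210) with the drawer open, the red catch at (275,215), the jar at (338,232), the mug at (203,142) and the tin at (170,203). In the top view the grinder is at (255,190) and the red tab at (300,215). I'll enlarge both views next.

```bash
cat > h.py <<'E'
import numpy as np, cv2
from bench import telemetry, grab_frame, calibration, r
def ray(n,uv):
    c=calibration(n);K=np.array(c["camera_matrix"]);T=np.array(c["extrinsics"])
    d=T[:3,:3]@np.linalg.solve(K,[uv[0],uv[1],1.]);return T[:3,3],d
def onz(n,uv,z):
    o,d=ray(n,uv);return o+d*(z-o[2])/d[2]
def tri(a,b):
    (o,d),(p,e)=ray("side",a),ray("top",b)
    s=np.linalg.lstsq(np.c_[d,-e],p-o,rcond=None)[0]
    A,B=o+s[0]*d,p+s[1]*e;return (A+B)/2,np.linalg.norm(A-B)
def proj(n,P):
    c=calibration(n);K=np.array(c["camera_matrix"]);T=np.linalg.inv(np.array(c["extrinsics"]))
    q=K@(T[:3,:3]@np.array(P)+T[:3,3]);return q[:2]/q[2]
E
python3 - <<'E'
from h import *
s=cv2.imread("pics/side0.png");t=cv2.imread("pics/top0.png")
a=cv2.resize(s[140:265,185:310],(500,500),interpolation=cv2.INTER_CUBIC) # x4
b=cv2.resize(t[145:245,205:315],(550,500),interpolation=cv2.INTER_CUBIC) # x5
a=cv2.resize(s[140:265,190:305],(368,400),interpolation=cv2.INTER_CUBIC) #3.2
b=cv2.resize(t[145:245,208:313],(420,400),interpolation=cv2.INTER_CUBIC) #4
cv2.imwrite("pics/crop.png",np.hstack([a,b]))
for n,im in(("side",s),("top",t)):
    h=cv2.cvtColor(im,cv2.COLOR_BGR2HSV)
    m=((h[...,0]<8)|(h[...,0]>172))&(h[...,1]>150)&(h[...,2]>60)
    m[:, 320:]=0;m[:140]=0;m[260:]=0
    N,L,S,C=cv2.connectedComponentsWithStats(m.astype(np.uint8))
    for i in range(1,N):
        if S[i,4]>5: print(n,S[i],C[i])
    g=(h[...,0]>45)&(h[...,0]<80)&(h[...,1]>100)
    g[:, :300]=0;g[:140]=0;g[260:]=0;g[:,370:]=0
    ys,xs=np.nonzero(g);print("jar lid",n,xs.mean(),ys.mean(),onz(n,(xs.mean(),ys.mean()),.084))
E
```

```text
side [257 193  32  50 224] [274.26339286 216.15625   ]
jar lid side 338.6607142857143 228.27083333333334 [ 0.56089395 -0.42165995  0.084     ]
top [270 196  28   4  62] [283.61290323 197.38709677]
top [298 211   6   9  44] [300.63636364 214.68181818]
jar lid top nan nan [nan nan nan]<stdin>:17: RuntimeWarning: Mean of empty slice.
  ret = ret.dtype.type(ret / rcount)
```

View pics/crop.png

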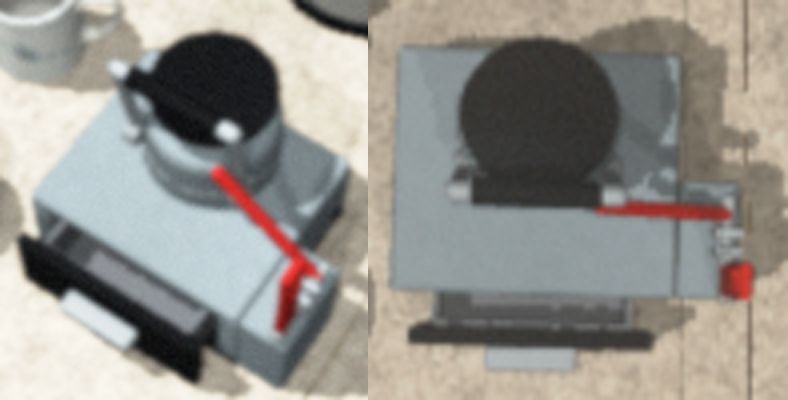

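The crop shows the drawer front and steel pull, the lever bar in front of the hopper, and the red tab upright with its nose across the right arm. Next I'll turn these pixels into a grinder frame.

```bash
python3 - <<'E'
from h import *
T=lambda u,v:(208+(u-368)/4,145+v/4)
S=lambda u,v:(190+u/3.2,140+v/3.2)
W={}
for k,p,z,g in[("FL",T(392,290),.08,(-65,90)),("RL",T(398,46),.08,(90,90)),("RR",T(681,56),.08,(90,-90)),("FR",T(676,297),.08,(-65,-90)),("bar",T(536,191),.208,(-7,0)),("hop",T(539,114),.169,(40,0)),("hinge_tabtop",T(737,262),.178,(-52,-120)),("pull",T(531,370),.044,None)]:
    w=onz("top",p,z);print(k,np.round(w,4));W[k]=(w[:2],g)
A=np.array([v[0] for k,v in W.items() if v[1]]);G=np.array([v[1] for v in W.values() if v[1]])/1000
ca,cg=A.mean(0),G.mean(0);H=(G-cg).T@(A-ca)
th=np.arctan2(H[0,1]-H[1,0],H[0,0]+H[1,1]);R=np.array([[np.cos(th),-np.sin(th)],[np.sin(th),np.cos(th)]])
t=ca-R@cg;print("yaw",th,"t",t);print(np.round((A-(G@R.T+t))*1000,1))
print("pull in grinder",R.T@(W["pull"][0]-t))
for n,s in[("bar side ends",[S(118,70),S(230,131)]),("tab",[S(296,262)])]:
    print(n)
    if n=="tab":print(tri(s[0],T(737,262)))
    else:print(tri(s[0],T(458,189)),tri(s[1],T(614,195)))
np.savez("g.npz",th=th,t=t)
E
```

```text
FL [ 0.448  -0.1198  0.08  ]
RL [ 0.6018 -0.1202  0.08  ]
RR [ 0.5991 -0.2993  0.08  ]
FR [ 0.4465 -0.2982  0.08  ]
bar [ 0.5059 -0.2082  0.208 ]
hop [ 0.552  -0.2093  0.169 ]
hinge_tabtop [ 0.4689 -0.3234  0.178 ]
pull [ 0.3971 -0.2079  0.044 ]
yaw 0.0015134606926865018 t [ 0.51302418 -0.20834485]
[[ 0.2 -1.4]
 [-1.1 -2. ]
 [-4.  -1.1]
 [-1.6  0.3]
 [-0.1  0.2]
 [-1.  -1. ]
 [ 7.7  5.1]]
pull in grinder [-0.11597208  0.00060103]
bar side ends
(array([ 0.50592503, -0.16501151,  0.20780908]), np.float64(0.0010258006911405698)) (array([ 0.50461654, -0.25127535,  0.21123209]), np.float64(0.0009067652574213757))
tab
(array([ 0.4691366 , -0.32521179,  0.16602666]), np.float64(0.0006083580167024044))
```

Request:
{"method": "move_arm", "body": {"increments": "0 0 -0.042 0 0 -0.127; 0 0 -0.042 0 0 -0.126; -0.036 -0.035 0 0 0 0; -0.036 -0.035 0 0 0 0; -0.036 -0.035 0 0 0 0; -0.036 -0.035 0 0 0 0; -0.036 -0.035 0 0 0 0; -0.036 -0.035 0 0 0 0; -0.017 -0.045 0 0 0 0; -0.017 -0.045 0 0 0 0; -0.017 -0.045 0 0 0 0; -0.017 -0.045 0 0 0 0; -0.017 -0.045 0 0 0 0; -0.017 -0.045 0 0 0 0", "fingers": 0}}

```text
t: 1.85
tcp_pos: [0.4808, 0.1478, 0.2984]
eef_rot: [3.142, -0.0, -3.141]
ft_force: [-0.5, 1.2, -0.1]
finger_gap: 0.002
grip_force: 0.0
```

Request:
{"method": "move_arm", "body": {"increments": "0.008 -0.045 0 0 0 0; 0.008 -0.045 0 0 0 0; 0.008 -0.045 0 0 0 0; 0.008 -0.045 0 0 0 0; 0.022 -0.045 0 0 0 0; 0.022 -0.045 0 0 0 0; 0.022 -0.045 0 0 0 0; 0.022 -0.042 0 0 0 0; 0 0 0.045 0 0 0; 0 0 0.045 0 0 0; 0 0 0.045 0 0 0; 0 0 0.045 0 0 0; 0 0 0.045 0 0 0; 0 0 0.04 0 0 0; 0 0 0 0 0 0"}}

```text
t: 3.72
tcp_pos: [0.3583, -0.207, 0.0316]
eef_rot: [3.14, -0.006, 3.141]
ft_force: [0.1, 0.8, 1.3]
finger_gap: 0.004
grip_force: 0.0
```

Request:
{"method": "move_arm", "body": {"increments": "-0.01 0 0 0 0 0; -0.01 0 0 0 0 0; -0.008 0 0 0 0 0; -0.006 0 0 0 0 0; -0.005 0 0 0 0 0; -0.005 0 0 0 0 0; 0 0 0 0 0 0"}}

```text
t: 4.6
tcp_pos: [0.4028, -0.2074, 0.0332]
eef_rot: [3.14, -0.003, 3.141]
ft_force: [-3.8, -0.2, 0.9]
finger_gap: 0.008
grip_force: 1.9
```

Request:
{"method": "move_arm", "body": {"increments": "-0.005 0 0 0 0 0; -0.005 0 0 0 0 0; -0.004 0 0 0 0 0; 0 0 0 0 0 0"}}

```text
t: 5.1
tcp_pos: [0.4105, -0.2073, 0.0327]
eef_rot: [3.137, -0.014, 3.139]
ft_force: [-21.7, -1.3, 19.8]
finger_gap: 0.007
grip_force: 11.1
```

Request:
{"method": "move_arm", "body": {"increments": "0.01 0 0 0 0 0; 0.02 0 0 0 0 0; 0.02 0 -0.04 0 0 0; 0 0 -0.05 0 0 0; 0 0 -0.05 0 0 0; 0 0 -0.05 0 0 0; 0 0 0 0 0 0"}}

```text
t: 5.98
tcp_pos: [0.3722, -0.2083, 0.2273]
eef_rot: [-3.141, 0.011, -3.14]
ft_force: [-0.3, -0.0, -0.1]
finger_gap: 0.007
grip_force: 0.0
```

```bash
python3 - <<'E'
from h import *
s=grab_frame("side")[:,:,::-1];t=grab_frame("top")[:,:,::-1]
cv2.imwrite("pics/s1.png",s);cv2.imwrite("pics/t1.png",t)
a=cv2.resize(s[140:265,190:305],(368,400),interpolation=cv2.INTER_CUBIC)
b=cv2.resize(t[145:245,208:313],(420,400),interpolation=cv2.INTER_CUBIC)
cv2.imwrite("pics/crop1.png",np.hstack([a,b]))
E
```

```text
(no output)
```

View pics/crop1.png

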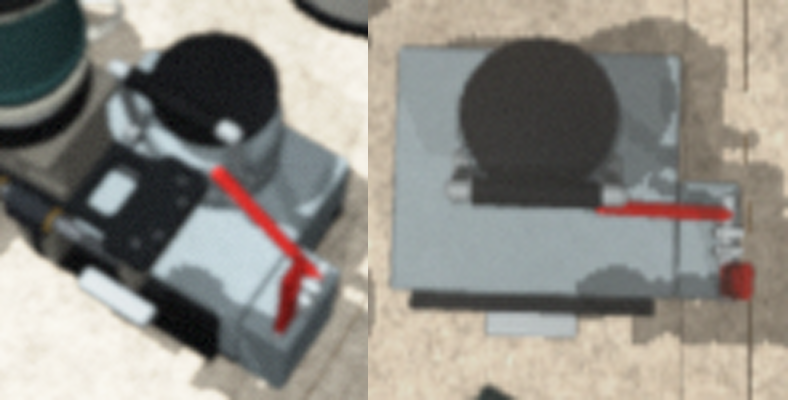

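The drawer front is now flush with the case in the top view (its front edge moved from crop row 369 to 336), and the catch is still on. Next is the catch.

Request:
{"method": "move_arm", "body": {"increments": "0 0 -0.045 0 0 0; 0 0 -0.045 0 0 0; -0.041 -0.042 0 0 0 0; -0.042 -0.042 0 0 0 0; 0 0 0 0 0 0; 0 0 0 0 0 0"}}

```text
t: 6.82
tcp_pos: [0.4509, -0.2913, 0.3117]
eef_rot: [3.141, -0.004, 3.141]
ft_force: [-0.1, 0.6, 0.4]
finger_gap: 0.002
grip_force: 0.0
```

Request:
{"method": "move_arm", "body": {"increments": "-0.004 -0.001 0.04 0 0 0; 0 0 0.045 0 0 0; 0 0 0.045 0 0 0; 0 0 0.035 0 0 0; 0 0 0 0 0 0; 0 0 0 0 0 0"}}

```text
t: 7.58
tcp_pos: [0.4562, -0.2928, 0.1503]
eef_rot: [-3.141, 0.003, -3.142]
ft_force: [0.1, -0.8, 0.4]
finger_gap: 0.005
grip_force: 0.0
```

Request:
{"method": "move_arm", "body": {"increments": "0 -0.01 0 0 0 0; 0 -0.01 0 0 0 0; 0 -0.01 0 0 0 0; 0 -0.008 0.003 0 0 0; 0 -0.008 0.004 0 0 0; 0 0 0 0 0 0"}}

```text
t: 8.32
tcp_pos: [0.4551, -0.3395, 0.141]
eef_rot: [-3.141, -0.001, 3.141]
ft_force: [0.7, 0.4, 0.7]
finger_gap: 0.009
grip_force: 0.0
```

Request:
{"method": "move_arm", "body": {"increments": "0 -0.008 0.005 0 0 0; 0 -0.008 0.006 0 0 0; 0 -0.008 0.007 0 0 0; 0 -0.008 0.008 0 0 0; 0 0 0.004 0 0 0; 0 0 0 0 0 0; 0 0 0 0 0 0"}}

```text
t: 9.2
tcp_pos: [0.4558, -0.3721, 0.1132]
eef_rot: [-3.14, 0.002, 3.141]
ft_force: [-3.1, 3.9, 12.1]
finger_gap: 0.004
grip_force: 6.6
```

```bash
python3 - <<'E'
from h import *
s=grab_frame("side")[:,:,::-1];t=grab_frame("top")[:,:,::-1]
a=cv2.resize(s[150:275,200:315],(368,400),interpolation=cv2.INTER_CUBIC)
b=cv2.resize(t[145:245,228:333],(420,400),interpolation=cv2.INTER_CUBIC)
cv2.imwrite("pics/crop2.png",np.hstack([a,b]))
E
```

```text
(no output)
```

View pics/crop2.png

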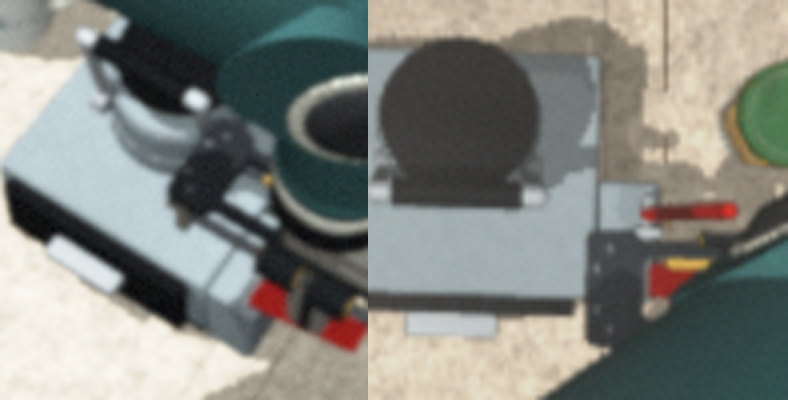

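The catch tab lies flat outward under the fingers, pressed at its stop with 12 N, and the nose is clear of the lever. The drawer is still shut. I'll retreat and turn to grip the bar.

Request:
{"method": "move_arm", "body": {"increments": "0 0 -0.03 0 0 0; 0 0 -0.05 0 0 0; 0 0 -0.05 0 0 0; 0 0 -0.05 0 0 0; 0 0 -0.04 0 0 0; 0 0.04 0 0 0 0; 0 0.04 0 0 0 0; 0 0.04 0 0 0 0; 0 0.043 0 0 0 0; 0 0 0 0 0 0"}}

```text
t: 10.55
tcp_pos: [0.4565, -0.2049, 0.3315]
eef_rot: [3.14, 0.001, -3.136]
ft_force: [0.3, 0.1, 0.2]
finger_gap: 0.003
grip_force: 0.0
```

```bash
python3 - <<'E'
from h import *
print(telemetry.get_obs()["qpos"])
t=grab_frame("top")[:,:,::-1];s=grab_frame("side")[:,:,::-1]
a=cv2.resize(s[150:275,200:315],(368,400),interpolation=cv2.INTER_CUBIC)
b=cv2.resize(t[145:245,228:333],(420,400),interpolation=cv2.INTER_CUBIC)
cv2.imwrite("pics/crop3.png",np.hstack([a,b]))
E
```

```text
[-0.36768986  0.09943627  0.79381212  1.85405569 -0.07714474  1.21804005
  2.02677485]
```

View pics/crop3.png

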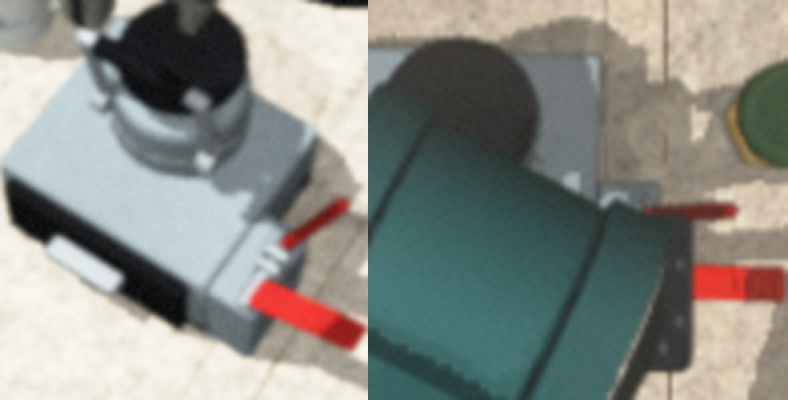

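The catch is fully off: the tab is flat outward and the nose is tipped outward. Now I'll turn the tool by 90° and open the fingers.

Request:
{"method": "move_arm", "body": {"increments": "0 0 0 0 0 0.1745; 0 0 0 0 0 0.1745; 0 0 0 0 0 0.1745; 0 0 0 0 0 0.1745; 0 0 0 0 0 0.1745; 0 0 0 0 0 0.1745; 0 0 0 0 0 0.1745; 0 0 0 0 0 0.1745; 0 0 0 0 0 0.1745; -0.004 0.049 0 0 0 0; 0 0 0 0 0 0; 0 0 0 0 0 0", "fingers": 60, "force": 25}}

```text
t: 12.15
tcp_pos: [0.5039, -0.2135, 0.3312]
eef_rot: [-3.14, 0.002, 1.568]
ft_force: [-0.7, 0.0, -0.4]
finger_gap: 0.599
grip_force: 0.0
```

Request:
{"method": "move_arm", "body": {"increments": "0.004 0.001 0.04 0 0 0; 0 0 0.04 0 0 0; 0 0 0.04 0 0 0; 0 0 0.022 0 0 0; 0 0 0 0 0 0; 0 0 0 0 0 0"}}

```text
t: 12.9
tcp_pos: [0.506, -0.2085, 0.1911]
eef_rot: [3.139, 0.0, 1.57]
ft_force: [-0.3, -0.7, 0.5]
finger_gap: 0.602
grip_force: 0.0
```

Request:
{"method": "move_arm", "body": {"increments": "0 0 0 0 0 0; 0 0 0 0 0 0; 0 0 0 0 0 0; 0 0 0 0 0 0; 0 0 0 0 0 0; 0 0 0 0 0 0", "fingers": 0, "force": 25}}

```text
t: 13.65
tcp_pos: [0.506, -0.2076, 0.1897]
eef_rot: [3.141, -0.0, 1.571]
ft_force: [1.1, -0.1, 0.7]
finger_gap: 0.167
grip_force: 25.0
```

The bar is gripped (15.4 mm opening at 25 N). Next I'll follow the lever's arc.

Request:
{"method": "move_arm", "body": {"increments": "0 -0.0097 0.0022 0 0 0; 0 -0.0095 0.0032 0 0 0; 0 -0.0091 0.0041 0 0 0; 0 -0.0086 0.005 0 0 0; 0 0 0 0 0 0"}}

```text
t: 14.28
tcp_pos: [0.4706, -0.2072, 0.1759]
eef_rot: [3.136, -0.0, 1.571]
ft_force: [5.7, 1.7, 2.3]
finger_gap: 0.17
grip_force: 25.0
```

Request:
{"method": "move_arm", "body": {"increments": "0 -0.0081 0.0058 0 0 0; 0 -0.0075 0.0066 0 0 0; 0 -0.0068 0.0074 0 0 0; 0 -0.006 0.008 0 0 0; 0 0 0 0 0 0; 0 0 0 0 0 0; 0 0 0 0 0 0"}}

```text
t: 15.15
tcp_pos: [0.4433, -0.207, 0.1485]
eef_rot: [3.136, -0.0, 1.572]
ft_force: [6.6, 2.6, 5.6]
finger_gap: 0.163
grip_force: 25.0
```

Request:
{"method": "move_arm", "body": {"increments": "0 -0.002 0.003 0 0 0; 0 0 0 0 0 0; 0 0 0 0 0 0; 0 0 0 0 0 0"}}

```text
t: 15.65
tcp_pos: [0.4414, -0.207, 0.1457]
eef_rot: [3.135, -0.0, 1.572]
ft_force: [5.9, 3.9, 6.6]
finger_gap: 0.167
grip_force: 25.0
```

```bash
python3 - <<'E'
from h import *
s=grab_frame("side")[:,:,::-1]
cv2.imwrite("pics/s4.png",cv2.resize(s[110:290,140:380],(720,540),interpolation=cv2.INTER_CUBIC))
E
```

```text
(no output)
```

View pics/s4.png

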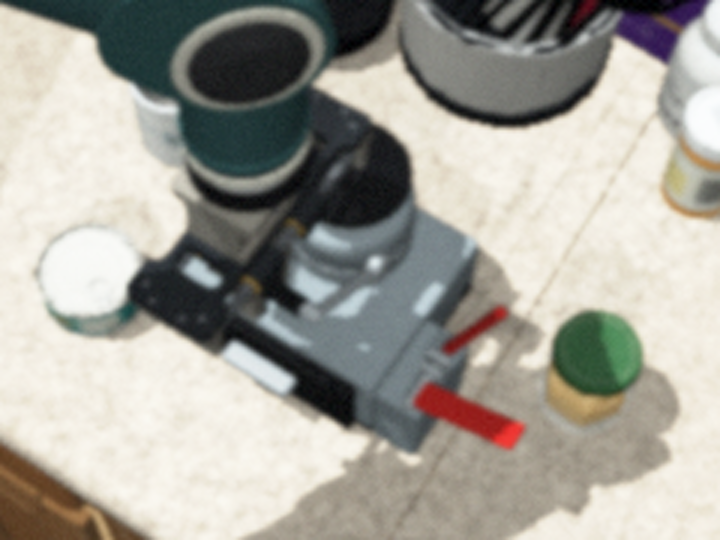

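The picture shows the lever pulled forward and down in the fingers, with its right arm near crop (340,290). The red tab is flat outward at (470,415), the drawer is flush, and the jar, tin and mug are still standing. Handing in.

```bash
python3 -c "
from bench import r
print(r.finish_job())"
```

```text
the job is handed in; nothing more can be done
None
```

I handed the job in at about 15.7 s with the drawer pushed home, the catch flipped to its stop and the fingers holding the lever near its stop (about 0.8 rad, worked out from the tool position); the mug, jar and tin are still standing, and the hand-in returned no verdict.

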